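# Check the pressure of a small gas cylinder

### The arm

A 7-joint arm with a two-finger parallel gripper is mounted at the origin on the work surface. World frame = base frame: x ahead of the robot, y to its left, z up, the work surface at z = 0. Lengths are in m, angles in rad, forces in N, time in s.
With the tool pointing down it reaches from about 0.425 to 0.875 m from the base axis. Payload 4.7 kg.
Tool frame: the origin (TCP) lies where the fingers leave the gripper's body, on its centre line; the fingertips stand 73 mm ahead of it and the grasp point (between the pads) lies 54 mm ahead of it; z points along the fingers, y is the line along which they close (so a half turn about z gives the same grasp; the last joint's range is limited). The gripper opens to 85 mm and grips with 20 to 120 N. Pads are 22 mm wide; open, the fingers measure 114 mm over their backs; the gripper's body (76 mm by 85 mm) begins 54 mm behind the grasp point. The pads swing forward as they close: fully open they stand 13 mm farther back than shut.
Start: joints at [-1.235, 0.321, -0.07, 1.45, 0.023, 1.371, -0.057], TCP at [0.206, 0.617, 0.304] pointing down, gripper open.
Joint ranges: [-2.86, 2.86], [-0.3, 2.09], [-1.38, 1.24], [0.06, 2.45], [-1.56, 4.7], [0.09, 2.05], [-2.69, 2.69]. Speed limits (rad/s): [2.57, 2.57, 3.14, 3.14, 3.14, 3.14, 3.14].

### API

Orientations are given as a 3x3 rotation matrix whose columns are the frame's x, y, z axes.
In Python, from workcell import env, move_gripper, cams, sign_off gives the robot as it stands. The module is installed in compiled form; this text tells all that it offers. Calls block until the motion is done:
- env.move_pose(position, orientation): joint-space move of the TCP to a pose.
- env.servo_line(position, rotation=None, max_speed=0.15): straight line of the TCP; rotation=None keeps the orientation; max_speed is the mean speed in m/s.
- env.move_joints(angles): joint-space move.
- move_gripper(opening, strength=None): opening from 0.0 (shut) to 1.0 (fully open); strength is the grip in N (None keeps the last); returns when the fingers have stopped.
- env.hold(seconds).
- env.solve_ik(position, orientation): joint angles nearest the present ones, or None.
- env.get_state(): the state.
- cams.read_camera(name): name is "scene" or "top"; returns the picture (480x640x3 uint8, red, green, blue); there is no depth.
- cams.camera_info(name): a dict with "fovy" (degrees; the focal length in pixels is half the picture's height over the tangent of half this angle, whatever the lens; pixels are square), "cx", "cy" (the principal point, pixels), "k1" (the pictures are not rectified: a ray, as slopes to the right and down, at radius r is drawn at 1 + k1 r^2 times it, then the intrinsics apply), "world_from_camera" (4x4, takes a point from camera to world coordinates). Camera axes: x right, y down, z forward; pixel columns grow to the right and rows downward; lengths in m; the calibration is good to about 2 mm. A picture is of the moment at which its call begins. camera_info takes no time and is no camera call.
A pose or a line that the arm cannot do raises env.MotionError and nothing moves.
- sign_off(): hands the job in; it is judged then, once.
The state is a dict: "time": time; "joints": joint angles; "qd": joint speeds; "joint_torque": joint torques, N m; "eef_pos": TCP position; "tcp_rot": TCP orientation; "ft_force": force on the tool from outside, world axes, zero at the start; "ft_torque": the same for the moment, N m; "gripper_width": opening from 0.0 (shut) to 1.0 (fully open); "grasp_force": force on a finger pad.
Only numpy, scipy, OpenCV 4.12 (cv2) and the standard library are available. Lean on these libraries where they do the work, as an engineer would, in place of code of your own. Each camera call takes 0.05 s, during which the arm holds its last target. There are 200 camera calls.

### The job

Check the pressure of the small gas cylinder in the orange bench clamp: lift the red dust cap off its valve and set it down in the empty round pocket of the wooden rack, then take the pressure gauge out of the rack and press its chuck straight down over the valve, firmly but without ramming it, until it stops hard on the flat top of the brass valve body. Finish while still holding the gauge there, upright and pressed home against the sprung valve pin, so the reading can be taken; leave everything else on the bench as it is.

Things in the scene. Friction and masses are not known exactly. Their poses are not given: they have to be found in the camera images.
- cap: Red plastic dust cap, a ribbed cup 30 mm across and 34 mm tall, open below (bore 22 mm, 30 mm deep), 20 g. It stands loosely, not screwed, on the flat top of the brass valve body, hiding the spout. Origin: centre of its open lower rim; z up out of its closed top. Lifted straight up, it clears the pin after 24 mm.
- cap_pocket (a point): Centre of the floor of the empty round pocket in the dark wooden rack, at the end with a red strip on the side towards the robot. Pocket 37 mm across, chamfered mouth, 16 mm deep; its floor is 14 mm above the bench. The cap stands in it open side down, as it came off the valve, its top 18 mm above the rack's top. The gauge's hole is 140 mm further along the rack's y.
- rack: Dark wooden rack fixed to the bench, 90 x 220 x 30 mm. Origin: centre of its underside on the bench; x across it, y along it. On its top, along y: cap pocket at -70 mm, small hole with a brass plug at +5 mm, hole for the gauge's chuck (32 mm across, 16 mm deep) at +70 mm.
- gauge: Push-on pressure gauge, 100 mm tall, 0.22 kg, upright in a rack hole (14 mm above bench). Origin: centre of the open lower rim of its brass chuck; z up. Chuck 28 mm across to z 30 mm (bore 20 mm, 18 mm deep), thin neck, then a black rubber-booted dial body, z 46 to 100 mm, 28 mm thick (x), 50 mm wide (y), flat-sided, dial on +x. Grip the boot across its width at z 73 mm, from above.
- valve_seat (a point): The hard stop: centre of the flat top (33 mm across) of the brass valve body on the clamped cylinder, 172 mm above the bench. A spout 15 mm across rises 15 mm from it (bevelled top), and the sprung pin, 6 mm across, stands to 24 mm above it. The chuck has 2.5 mm clearance round the spout; pressed home, the gauge's origin is at this point.
- valve: The brass valve body and spout, fixed on the cylinder. Origin: on the cylinder's axis at bench level, 172 mm below valve_seat; its small side port points to its own -y.
- pin (a joint): Travel of the sprung valve pin in m: 0 up, grows as pushed down. The ceiling of the chuck's bore meets it with the gauge's origin 6 mm above the seat; the spring takes 6 N to start and 12 N at 6 mm, where the chuck's rim meets the seat: a push of 16 to 22 N in all holds it home. The gauge's weight alone does not press it in.
- stand: Orange bench clamp, base plate 150 x 120 mm, with the silver cylinder (60 mm across, green band) upright in it, fixed to the bench. Origin: on the cylinder's axis at bench level. Its post stands 62 mm from the axis along its +x, 133 mm tall, below the valve.
- plug: Bystander: brass plug, 22 mm across the head, standing in the rack's middle hole, its top 16 mm above the rack's top. Origin at its lower end.
- spare: Bystander: a second, similar silver cylinder with a black cap standing loose on the bench, 60 mm across, 190 mm tall. Origin under its centre.
- wrench: Bystander: steel wrench lying on the bench at the left. Origin under its middle.
- screwdriver: Bystander: screwdriver lying on the bench behind the work. Origin under its middle.
- tape: Bystander: flat white reel of sealing tape, 56 mm across, 15 mm tall, lying at the right. Origin under its centre.
- coupling: Bystander: brass and steel hose coupling, 28 mm across, 40 mm tall, standing. Origin under its centre.
- spice: Bystander: glass jar with black lid and green label, 54 mm across, 110 mm tall. Origin under its centre.
Mind the look-alikes: they are no part of the job. Of the things that look like the rack, take the one that is farthest to the robot's right at the start. Leave any blue look-alike of the stand alone.

How it is judged:
By the outcome, as a careful person would: the job done as asked, in the order asked, and still so for the second after the job is handed in, while the arm keeps its last pose, push and grip.
It also fails if it takes over 72 s, if anything falls off the work surface, if the arm or the gripper's body presses on something with over 40 N, if the wrist force passes 120 N, or if a joint passes its speed limit or range.

## Working session

There is one attempt and no reset: what is moved stays moved. The work goes in short steps, each a Python script; the robot and the scene stay as the last script left them, time stands still between calls to the robot, and variables do not carry over. Pictures are saved under pics/ and viewed, at most 10 in all, crops included, and the job is handed in when it is done.

```bash
mkdir -p pics
python3 - <<'E'
from workcell import env, cams
import cv2
for n in("scene","top"):
    cv2.imwrite(f"pics/{n}0.png",cams.read_camera(n)[:,:,::-1]); 
    i=cams.camera_info(n); print(n,i)
s=env.get_state(); print(s["time"],s["eef_pos"],s["tcp_rot"],s["ft_force"],s["gripper_width"])
E
```

```text
scene {'fovy': 54.75175816972602, 'cx': 315.62303985397796, 'cy': 240.222490813629, 'k1': 0.02999438542681488, 'world_from_camera': array([[-0.36581172,  0.71952758, -0.59030658,  1.04158219],
       [ 0.93067122,  0.27890114, -0.23678099,  0.21316102],
       [-0.00573328, -0.6359986 , -0.77166891,  0.87048335],
       [ 0.        ,  0.        ,  0.        ,  1.        ]])}
top {'fovy': 42.832518370161374, 'cx': 320.8175447241348, 'cy': 240.66435842928044, 'k1': 0.06351367727709026, 'world_from_camera': array([[ 0.0234664 , -0.98647589,  0.1622179 ,  0.24223917],
       [-0.99971717, -0.02252872,  0.00761772,  0.01131933],
       [-0.00386014, -0.16235079, -0.98672556,  1.74191463],
       [ 0.        ,  0.        ,  0.        ,  1.        ]])}
0.1 [0.20549888 0.61627728 0.30292877] [[-9.48675892e-01  3.16249679e-01 -4.37352182e-04]
 [ 3.16249960e-01  9.48674406e-01 -1.68333832e-03]
 [-1.17450382e-04 -1.73525509e-03 -9.99998488e-01]] [-0.06702911 -0.02206297  0.38841259] 1.0011059366539365
```

View pics/scene0.png

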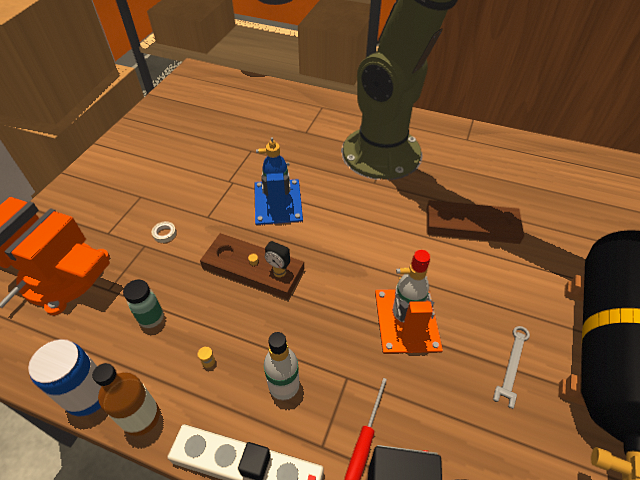

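View pics/top0.png

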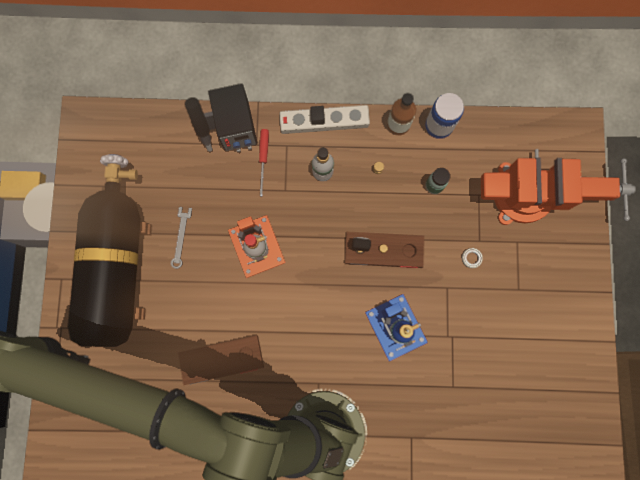

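The scene view shows the orange stand with its red cap at about (421,258). The right-hand rack runs from (202,250) to (305,280), with its pocket at (226,250) and the gauge at (278,258). In the top view the cap is at (251,241), the rack at (384,250), its pocket at (409,250) and the gauge at (360,245). The empty dark block on the left is a decoy.

```bash
cat > h.py <<'E'
import numpy as np, cv2
from workcell import env, move_gripper, cams, sign_off
def K(n):
    i=cams.camera_info(n); f=240/np.tan(np.radians(i["fovy"]/2))
    return i,np.array([[f,0,i["cx"]],[0,f,i["cy"]],[0,0,1]]),i["world_from_camera"]
def ray(n,uv):
    i,k,T=K(n); p=cv2.undistortPoints(np.array([[uv]],float),k,np.array([i["k1"],0,0,0.]))[0,0]
    return T[:3,3],T[:3,:3]@[*p,1]
def on_z(n,uv,z):
    o,d=ray(n,uv); return o+d*(z-o[2])/d[2]
def proj(n,P):
    i,k,T=K(n); M=np.linalg.inv(T)
    return cv2.projectPoints(np.atleast_2d(P).astype(float),cv2.Rodrigues(M[:3,:3])[0],M[:3,3],k,np.array([i["k1"],0,0,0.]))[0][:,0]
def tri(a,b):
    (o1,d1),(o2,d2)=ray("scene",a),ray("top",b)
    s,*_=np.linalg.lstsq(np.c_[d1,-d2],o2-o1,rcond=None)
    p,q=o1+s[0]*d1,o2+s[1]*d2; return (p+q)/2,np.linalg.norm(p-q)
E
python3 - <<'E'
import cv2
a=cv2.imread("pics/top0.png")[215:300,220:440]; b=cv2.imread("pics/scene0.png")
cv2.imwrite("pics/c1.png",cv2.resize(a,None,fx=3.6,fy=3.6,interpolation=cv2.INTER_CUBIC))
cv2.imwrite("pics/c2.png",cv2.resize(b[225:365,190:450],None,fx=3,fy=3,interpolation=cv2.INTER_CUBIC))
E
```

```text
(no output)
```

View pics/c1.png

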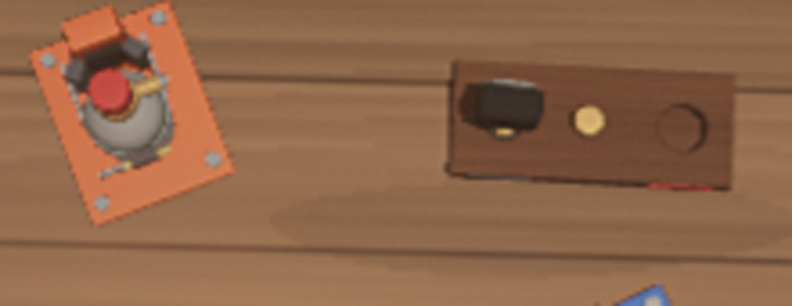

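View pics/c2.png

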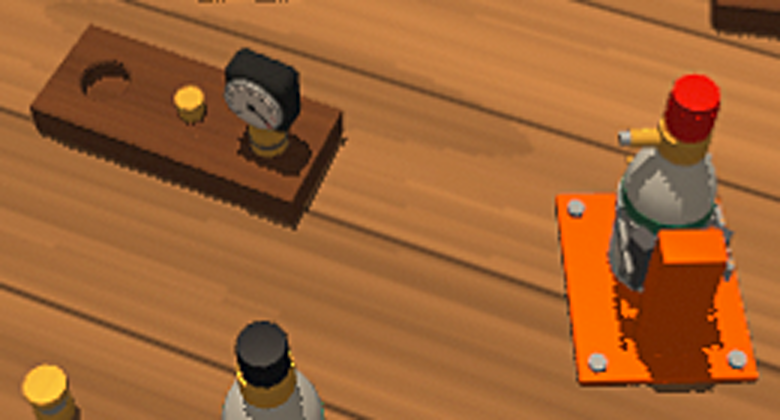

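The crops give the pixels for the fit. The rack corners, pocket mouth (682,129 in the top crop) and plug are clear, the gauge boot is nearly parallel to the rack, and the red cap is easy to segment.

```bash
cat > m.py <<'E'
from h import *
from scipy.optimize import least_squares
ct=lambda u,v:(220+(u+.5)/3.6-.5,215+(v+.5)/3.6-.5); cs=lambda u,v:(190+(u+.5)/3-.5,225+(v+.5)/3-.5)
L=[("top",(0,-.07,.03),ct(682,129)),("top",(0,.005,.046),ct(590,120)),("top",(.045,.11,.03),ct(456,62)),("top",(.045,-.11,.03),ct(735,74)),
("scene",(0,-.07,.03),cs(105,78)),("scene",(0,.005,.046),cs(189,97)),("scene",(.045,.11,.03),cs(297,202)),("scene",(.045,-.11,.03),cs(33,108)),("scene",(-.045,.11,.03),cs(342,115)),("scene",(-.045,-.11,.03),cs(92,27))]
def W(p,P):
    c,s=np.cos(p[2]),np.sin(p[2]); return np.array([p[0]+c*P[0]-s*P[1],p[1]+s*P[0]+c*P[1],P[2]])
for sub in(L,L[:4],L[4:]):
    r=least_squares(lambda p:np.concatenate([proj(n,W(p,P))[0]-uv for n,P,uv in sub]),[.45,-.1,0])
    print("rack",r.x.round(4),"rms px",np.sqrt(np.mean(r.fun**2)).round(2),"pocket",W(r.x,(0,-.07,.014)).round(4),"gaugehole",W(r.x,(0,.07,.014)).round(4))
# cap: red blobs
for n,(x0,y0,x1,y1) in {"top":(225,225,275,265),"scene":(400,240,445,285)}.items():
    im=cv2.imread(f"pics/{n}0.png").astype(int)[y0:y1,x0:x1]; b,g,rr=im[...,0],im[...,1],im[...,2]
    m=((rr>110)&(g<rr*.35)&(b<rr*.35)).astype(np.uint8)
    q,lab,st,ce=cv2.connectedComponentsWithStats(m); k=1+np.argmax(st[1:,4])
    # silhouette centroid matched to filled projected cap cylinder
    obs=ce[k]+[x0,y0]; a=np.linspace(0,2*np.pi,60)
    def sil(p,z0=.172):
        P=np.array([[p[0]+.015*np.cos(t),p[1]+.015*np.sin(t),z] for z in(z0,z0+.034) for t in a])
        h=cv2.convexHull(proj(n,P).astype(np.float32)); M=cv2.moments(h); return np.array([M["m10"],M["m01"]])/M["m00"],M["m00"]
    s=least_squares(lambda p:sil(p)[0]-obs,[.45,.2],diff_step=1e-3)
    print("cap",n,obs.round(1),"area",st[k,4],"model",sil(s.x)[1].round(0),s.x.round(4),"bbox",st[k,:4])
im=cv2.imread("pics/top0.png"); 
g=im[225:265,340:385].max(2); m=(g<48).astype(np.uint8); q,lab,st,ce=cv2.connectedComponentsWithStats(m); k=1+np.argmax(st[1:,4])
print("gauge",cv2.minAreaRect(np.argwhere(lab==k)[:,::-1].astype(np.float32)),st[k]); 
for r in g[8:30,4:28]: print(*r)
E
python3 m.py
```

```text
rack [ 0.5063 -0.1564 -0.0283] rms px 0.84 pocket [ 0.5043 -0.2264  0.014 ] gaugehole [ 0.5083 -0.0864  0.014 ]
rack [ 0.5035 -0.156  -0.023 ] rms px 0.18 pocket [ 0.5019 -0.2259  0.014 ] gaugehole [ 0.5051 -0.086   0.014 ]
rack [ 0.5078 -0.1564 -0.0298] rms px 0.81 pocket [ 0.5057 -0.2263  0.014 ] gaugehole [ 0.5099 -0.0864  0.014 ]Traceback (most recent call last):
  File "m.py", line 15, in <module>
    q,lab,st,ce=cv2.connectedComponentsWithStats(m); k=1+np.argmax(st[1:,4])
                                                         ~~~~~~~~~^^^^^^^^^^
    return _wrapfunc(a, 'argmax', axis=axis, out=out, **kwds)
    return bound(*args, **kwds)
ValueError: attempt to get argmax of an empty sequence
```

```bash
sed -i 's/m=((rr>110).*/hs=cv2.cvtColor(im.astype(np.uint8),cv2.COLOR_BGR2HSV).astype(int); m=(((hs[...,0]<4)|(hs[...,0]>170))\&(hs[...,1]>150)\&(hs[...,2]>90)).astype(np.uint8)/' m.py; python3 m.py
```

```text
rack [ 0.5063 -0.1564 -0.0283] rms px 0.84 pocket [ 0.5043 -0.2264  0.014 ] gaugehole [ 0.5083 -0.0864  0.014 ]
rack [ 0.5035 -0.156  -0.023 ] rms px 0.18 pocket [ 0.5019 -0.2259  0.014 ] gaugehole [ 0.5051 -0.086   0.014 ]
rack [ 0.5078 -0.1564 -0.0298] rms px 0.81 pocket [ 0.5057 -0.2263  0.014 ] gaugehole [ 0.5099 -0.0864  0.014 ]Traceback (most recent call last):
  File "m.py", line 22, in <module>
    print("cap",n,obs.round(1),"area",st[k,4],"model",sil(s.x)[1].round(0),s.x.round(4),"bbox",st[k,:4])
                                                      ^^^^^^^^^^^^^^^^^
AttributeError: 'float' object has no attribute 'round'
```

```bash
sed -i 's/sil(s.x)\[1\].round(0)/sil(s.x)[1]/' m.py; python3 m.py | tail -n +4
```

```text
cap top [250.  239.8] area 103 model 136.75004859582987 [0.4955 0.2054] bbox [19  9 12 12]
cap scene [420.4 260.5] area 297 model 364.1383292579558 [0.496  0.2008] bbox [12 10 18 22]
gauge ((23.0, 24.5), (1.0, 10.0), 90.0) [18 24 11  2 15]
147 107 91 109 114 114 113 113 113 112 113 115 116 113 114 116 117 117 115 116 116 117 116 115
144 105 90 107 114 113 112 113 111 112 114 113 113 114 115 115 115 115 115 115 115 115 115 115
140 104 91 111 116 116 115 114 114 113 114 112 113 112 112 111 111 111 111 112 114 115 114 114
137 99 94 113 117 118 118 118 118 118 117 117 116 117 117 116 116 116 115 114 114 114 113 110
96 70 91 114 118 118 119 119 120 109 111 105 105 122 134 138 143 146 143 131 127 134 126 118
81 59 97 113 114 92 76 78 79 74 69 67 66 74 83 90 95 104 112 117 126 137 140 138
109 73 104 117 114 85 62 60 57 53 53 54 54 54 56 57 56 60 65 70 76 80 84 82
117 77 106 119 96 70 62 63 57 53 54 57 59 56 57 56 56 57 54 57 56 53 54 52
114 77 107 118 88 64 63 64 54 54 56 59 60 58 59 58 59 58 59 57 56 57 58 56
109 72 103 96 69 62 64 64 54 52 57 59 59 60 59 59 59 58 59 59 60 58 60 58
109 78 
[... 255 characters left out ...]
 58 58 58 60 58 58 61 60 57 59 58
112 79 109 115 84 65 64 59 49 50 52 53 54 54 56 57 56 55 56 59 57 58 58 58
109 77 102 114 85 67 62 57 50 48 50 48 48 48 49 48 49 51 51 49 52 53 54 54
112 83 104 114 110 105 84 67 57 49 47 50 46 48 42 41 39 42 44 45 48 46 46 45
113 88 107 114 115 117 112 108 85 66 61 53 57 64 84 87 89 79 54 46 46 46 47 47
114 87 106 114 114 114 114 115 112 110 103 84 77 88 168 194 208 188 124 65 67 85 82 86
113 84 106 114 113 113 114 115 116 116 116 106 91 88 122 130 142 130 97 80 98 113 113 114
116 92 109 115 114 113 114 113 114 112 112 110 104 95 86 82 85 81 90 103 111 114 113 114
116 93 108 114 113 113 112 113 112 112 111 114 112 110 108 105 105 103 106 111 111 110 110 109
```

```bash
cat >> h.py <<'E'
def R(yaw):
    c,s=np.cos(yaw),np.sin(yaw); return np.array([[c,s,0],[s,-c,0],[0,0,-1.]])
YR=-.026
def st(tag=""):
    s=env.get_state(); print(tag,"t",round(s["time"],2),"p",s["eef_pos"].round(4),"F",np.round(s["ft_force"],1),"w",round(s["gripper_width"],3),"g",np.round(s["grasp_force"],1)); return s
def snap(k):
    for n in("scene","top"): cv2.imwrite(f"pics/{n}{k}.png",cams.read_camera(n)[:,:,::-1])
E
python3 - <<'E'
from h import *
for y in (YR,YR+np.pi/2,YR-np.pi/2,YR+np.pi):
    for p in ([.496,.203,.36],[.496,.203,.262],[.504,-.226,.25],[.504,-.226,.104],[.507,-.086,.141],[.496,.203,.347]):
        q=env.solve_ik(p,R(y)); print(round(y,2),p,None if q is None else np.round(q,2))
E
```

```text
-0.03 [0.496, 0.203, 0.36] [-0.86  0.05  0.44  1.66 -0.02  1.43 -2.01]
-0.03 [0.496, 0.203, 0.262] [-0.86  0.1   0.46  1.81 -0.05  1.24 -1.99]
-0.03 [0.504, -0.226, 0.25] [-0.16  0.16  0.59  1.79 -0.09  1.22 -1.14]
-0.03 [0.504, -0.226, 0.104] [-0.47  0.48  1.03  1.93 -0.49  1.   -0.82]
-0.03 [0.507, -0.086, 0.141] [-0.64  0.24  0.84  1.99 -0.21  1.   -1.3 ]
-0.03 [0.496, 0.203, 0.347] [-0.86  0.05  0.44  1.68 -0.02  1.41 -2.01]
1.54 [0.496, 0.203, 0.36] [-0.82  0.05  0.4   1.66 -0.02  1.43 -0.44]
1.54 [0.496, 0.203, 0.262] [-0.8   0.1   0.39  1.81 -0.04  1.24 -0.43]
1.54 [0.504, -0.226, 0.25] [-0.32  0.18  0.77  1.79 -0.13  1.22  0.46]
1.54 [0.504, -0.226, 0.104] [-0.46  0.47  1.    1.93 -0.47  1.    0.73]
1.54 [0.507, -0.086, 0.141] [-0.64  0.24  0.84  1.99 -0.21  1.    0.28]
1.54 [0.496, 0.203, 0.347] [-0.82  0.05  0.4   1.68 -0.02  1.41 -0.44]
-1.6 [0.496, 0.203, 0.36] [-0.64  0.05  0.21  1.66 -0.01  1.44  2.69]
-1.6 [0.496, 0.203, 0.262] [ 0.59  0.28 -1.18  1.76  0.27  1.28  2.47]
-1.6 [0.504, -0.226, 0.25] [-0.56  0.24  1.07  1.8  -0.22  1.24 -2.6 ]
-1.6 [0.504, -0.226, 0.104] [-0.51  0.51  1.07  1.93 -0.53  1.01 -2.36]
-1.6 [0.507, -0.086, 0.141] [-0.93  0.39  1.23  2.   -0.43  1.05 -2.67]
-1.6 [0.496, 0.203, 0.347] [-0.64  0.06  0.21  1.68 -0.01  1.41  2.69]
3.12 [0.496, 0.203, 0.36] [-0.69  0.05  0.26  1.66 -0.01  1.43  1.12]
3.12 [0.496, 0.203, 0.262] [-0.67  0.1   0.25  1.8  -0.03  1.24  1.13]
3.12 [0.504, -0.226, 0.25] [-0.53  0.23  1.03  1.8  -0.21  1.23  2.1 ]
3.12 [0.504, -0.226, 0.104] [-0.45  0.47  1.    1.93 -0.47  0.99  2.3 ]
3.12 [0.507, -0.086, 0.141] [-0.58  0.22  0.77  1.99 -0.18  1.    1.82]
3.12 [0.496, 0.203, 0.347] [-0.68  0.06  0.26  1.68 -0.01  1.41  1.12]
```

```bash
python3 - <<'E'
from h import *
C=[.4958,.2035]
env.move_pose([*C,.34],R(YR+np.pi/2)); st("above"); snap(1)
env.servo_line([*C,.262]); st("down")
move_gripper(.55,20); move_gripper(.2,20); st("sq1"); snap(2)
E
python3 - <<'E'
import cv2,numpy as np
o=[]
for f,x,y in(("scene1",360,200),("top1",190,185),("scene2",360,200),("top2",190,185)):
    o.append(cv2.resize(cv2.imread(f"pics/{f}.png")[y:y+100,x:x+130],(400,300),interpolation=cv2.INTER_CUBIC))
cv2.imwrite("pics/m1.png",np.vstack([np.hstack(o[:2]),np.hstack(o[2:])]))
E
```

```text
above t 1.93 p [0.4952 0.2054 0.3397] F [-0.1  0.6 -1. ] w 0.999 g 0.0
down t 2.7 p [0.4962 0.2037 0.2627] F [0.4 0.1 0.2] w 1.003 g 0.0
sq1 t 3.46 p [0.4959 0.2035 0.2622] F [ 0.7 -0.7  1. ] w 0.332 g 19.8
```

View pics/m1.png

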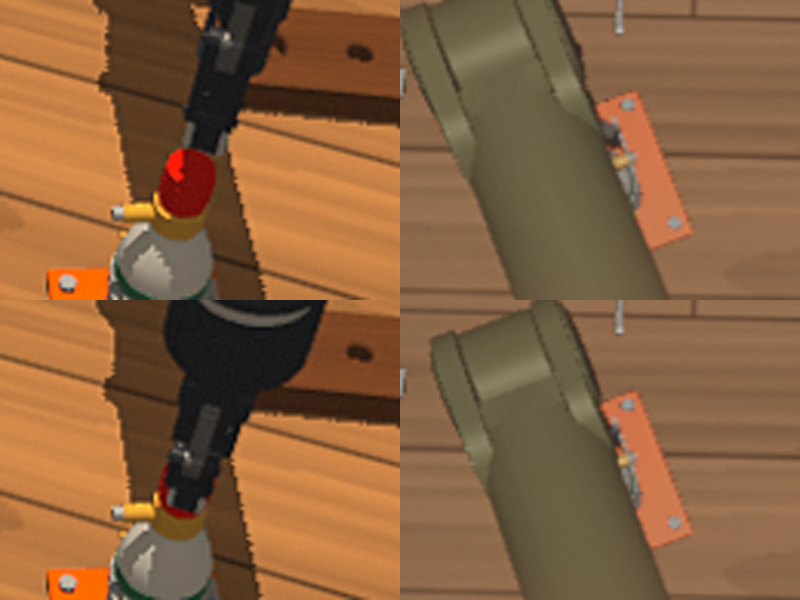

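The fingers hold the cap at its sides with the width reading 0.33, which fits 30 mm. The arm hides this spot from the top camera. Next I regrip across y, lift, and carry the cap to above the pocket.

```bash
python3 - <<'E'
from h import *
C=[.4958,.2035]
move_gripper(.8,20)
env.servo_line([*C,.30]); env.servo_line([*C,.30],R(YR),.3); st("rot")
env.servo_line([*C,.262]); move_gripper(.5,20); move_gripper(.2,30); st("grip"); snap(3)
env.servo_line([*C,.33]); st("lift")
env.move_pose([.504,-.226,.25],R(YR)); st("over")
snap(4)
env.servo_line([.504,-.226,.137]); st("low"); snap(5)
E
python3 - <<'E'
import cv2,numpy as np
o=[]
for f,x,y in(("scene3",360,200),("scene4",360,200),("scene5",180,180),("top4",190,185)):
    o.append(cv2.resize(cv2.imread(f"pics/{f}.png")[y:y+100,x:x+130],(400,300),interpolation=cv2.INTER_CUBIC))
cv2.imwrite("pics/m2.png",np.vstack([np.hstack(o[:2]),np.hstack(o[2:])]))
E
```

```text
rot t 6.14 p [0.4957 0.2035 0.2997] F [ 0.6 -0.  -0.4] w 0.802 g 0.0
grip t 7.18 p [0.4961 0.2029 0.2626] F [-0.3 -3.3  4.6] w 0.323 g 29.8
lift t 7.88 p [0.4954 0.2038 0.3291] F [-0.4 -0.6  0. ] w 0.324 g 29.8
over t 9.49 p [ 0.5047 -0.2245  0.2498] F [-0.5  0.4 -0.4] w 0.32 g 29.8
low t 10.49 p [ 0.5046 -0.2264  0.1378] F [0.7 0.2 0.4] w 0.318 g 29.9
```

View pics/m2.png

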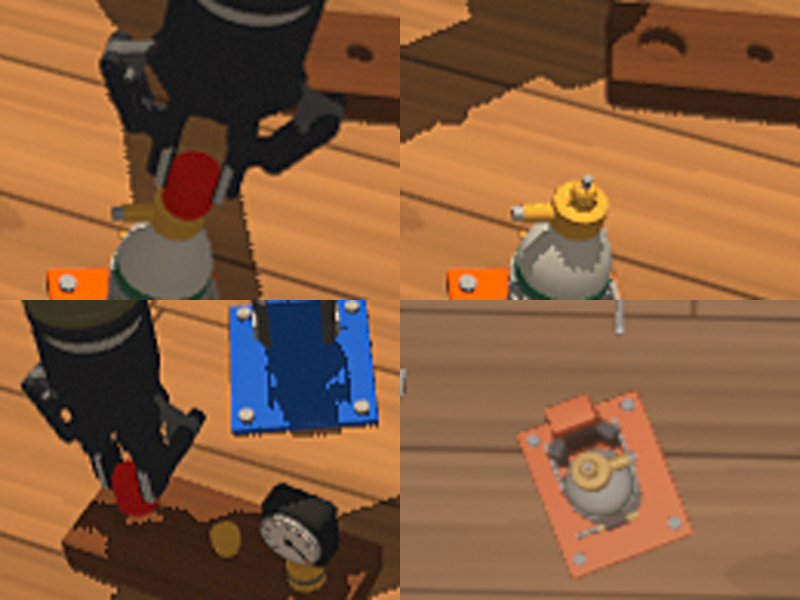

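After the lift the valve is bare. The pin tip is at about (421,260) in the scene view and (251.4,240.7) in the top view, and the cap hangs near the pocket. I'll overlay model outlines to find each camera's bias.

```bash
cat > ov.py <<'E'
from h import *
def panel(n,k,u0,v0,w,h,shapes):
    S=400/w; im=cv2.resize(cv2.imread(f"pics/{n}{k}.png")[v0:v0+h,u0:u0+w],(400,int(h*S)),interpolation=cv2.INTER_CUBIC)
    for P,col in shapes:
        q=((proj(n,P)-[u0,v0]+.5)*S-.5).round().astype(int); cv2.polylines(im,[q.reshape(-1,1,2)],True,col,1)
    return cv2.resize(im,(400,300)) if im.shape[0]!=300 else im
def circ(x,y,z,r): a=np.linspace(0,2*np.pi,40); return np.c_[x+r*np.cos(a),y+r*np.sin(a),0*a+z]
E
python3 - <<'E'
from ov import *
s=(360+187.5/3.077,260.); t=(190+189.5/3.077,185+167.5/3)
P,e=tri(s,t); print("pin tri",P.round(4),e.round(4),"scene@.196",on_z("scene",s,.196).round(4),"top",on_z("top",t,.196).round(4))
V=P[:2]; G=(0,255,0);B=(255,0,0)
val=[(circ(*V,.172,.0165),G),(circ(*V,.187,.0075),B),(circ(*V,.196,.003),G)]
cap=lambda x,y,z:[(circ(x,y,z,.015),G),(circ(x,y,z+.034,.015),B)]
def rack(p):
    c,s=np.cos(p[2]),np.sin(p[2]); f=lambda a,b:[p[0]+c*a-s*b,p[1]+s*a+c*b,.03]
    return [([f(.045,.11),f(.045,-.11),f(-.045,-.11),f(-.045,.11)],(255,255,0)),(circ(*f(0,-.07)[:2],.03,.0185),(255,255,0))]
rk=rack([.5063,-.1564,-.0283])
o=[panel("scene",4,400,245,40,30,val),panel("top",4,235,225,40,30,val),panel("scene",3,396,240,48,36,cap(.496,.203,.172)),panel("scene",5,195,215,64,48,cap(.5046,-.2264,.0475)+rk)]
cv2.imwrite("pics/m3.png",np.vstack([np.hstack(o[:2]),np.hstack(o[2:])]))
E
```

```text
pin tri [0.4932 0.2014 0.1878] 0.0 scene@.196 [0.4998 0.2016 0.196 ] top [0.4919 0.2004 0.196 ]
```

View pics/m3.png

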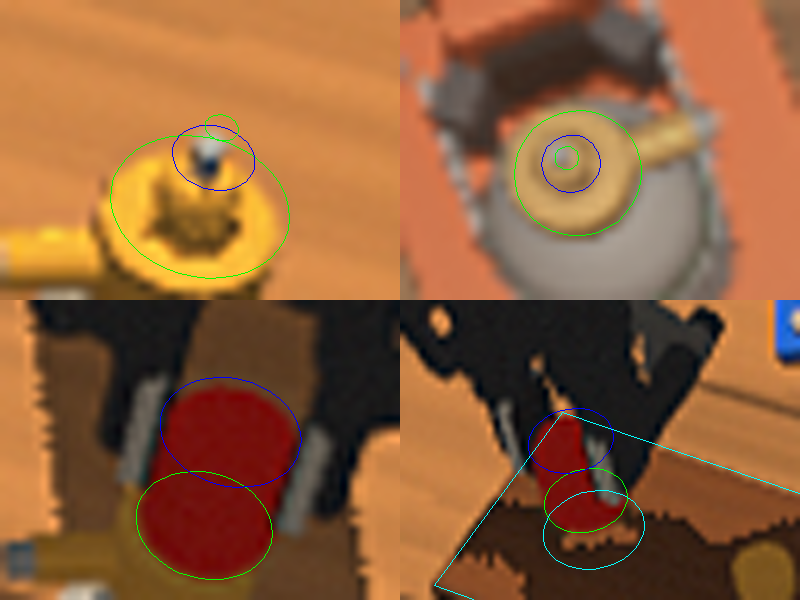

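The scene camera's cap outline agrees with the TCP to about 1 mm, so I trust it. It puts the valve near (0.497, 0.2003) and the pocket near (0.505, -0.226); the top camera reads about 3 mm low in x. Lowering the cap in force-watched steps.

```bash
python3 - <<'E'
from h import *
p=[.5052,-.2262]
f0=st()["ft_force"]
for z in(.124,.118,.113,.109,.1065):
    env.servo_line([*p,z],max_speed=.06); s=st(z)
    if np.linalg.norm(s["ft_force"]-f0)>6: print("contact");break
else:
    move_gripper(.5,20); env.servo_line([*p,.16]); st("rel"); 
    env.move_pose([.62,-.2,.3],R(YR)) ; snap(6)
E
python3 - <<'E'
from ov import *
o=[panel(n,6,u,v,w,h,[]) for n,u,v,w,h in(("scene",190,215,128,96),("top",335,215,100,75))]
cv2.imwrite("pics/m4.png",np.hstack(o))
E
```

```text
t 10.59 p [ 0.5048 -0.2263  0.1382] F [ 0.5 -0.1 -0.3] w 0.32 g 29.9
0.124 t 10.96 p [ 0.5049 -0.2261  0.1235] F [ 0.6 -0.7  0.8] w 0.322 g 29.9
0.118 t 11.21 p [ 0.5049 -0.2261  0.1176] F [ 0.5 -0.5  0. ] w 0.318 g 29.9
0.113 t 11.46 p [ 0.505  -0.2262  0.1127] F [ 0.   0.2 -0.5] w 0.322 g 29.8
0.109 t 11.71 p [ 0.505  -0.2261  0.1087] F [-0.4 -0.6  0.2] w 0.319 g 29.8
0.1065 t 11.96 p [ 0.5051 -0.2262  0.1064] F [ 0.2  0.5 -0.9] w 0.32 g 29.8
rel t 12.77 p [ 0.5052 -0.2259  0.1599] F [ 0.   0.5 -0.7] w 0.5 g 0.0
```

View pics/m4.png

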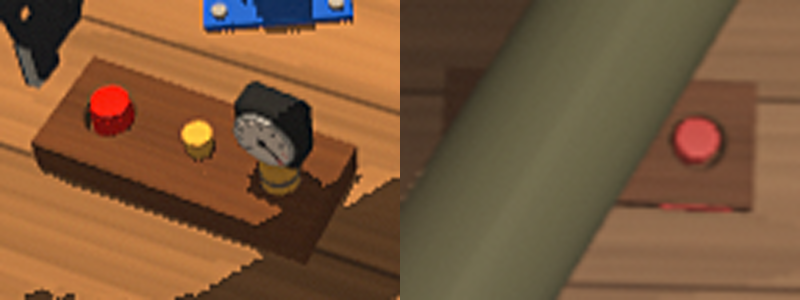

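The cap stands upright in the pocket, at (110,108) in the left panel, and the plug and gauge are undisturbed. Now the gauge.

```bash
python3 - <<'E'
from h import *
g=[.5083,-.0864]; YG=-.045
move_gripper(1.0)
env.move_pose([*g,.25],R(YG)); env.servo_line([*g,.141],max_speed=.12); st("at gauge")
move_gripper(.62,20); move_gripper(.3,90); st("grip")
env.servo_line([*g,.20],max_speed=.08); st("lift1"); env.servo_line([*g,.37]); st("lift2")
V=[.4965,.2003]
env.move_pose([*V,.37],R(YG)); env.hold(.3); env.servo_line([*V,.340],max_speed=.08); env.hold(.3); st("over valve"); snap(7)
E
python3 - <<'E'
from ov import *
V=(.4965,.2003); G=(0,255,0);B=(255,0,0);C=(255,255,0)
x,y,z=.4965,.2003,.213
c,s=np.cos(-.045),np.sin(-.045)
box=lambda zz:np.array([[x+c*a-s*b,y+s*a+c*b,zz] for a,b in((.014,.025),(.014,-.025),(-.014,-.025),(-.014,.025))])
sh=[(circ(x,y,z,.014),G),(circ(x,y,z+.03,.014),G),(box(z+.046),C),(box(z+.1),C),(circ(*V,.172,.0165),B)]
cv2.imwrite("pics/m5.png",np.hstack([panel("scene",7,385,200,72,54,sh),panel("scene",7,385,200,72,54,[])]))
E
```

```text
at gauge t 15.89 p [ 0.5089 -0.0867  0.1417] F [ 0.2 -0.9 -0.4] w 1.0 g 0.0
grip t 16.53 p [ 0.5088 -0.087   0.1417] F [-0.7 -1.9  6. ] w 0.581 g 91.0
lift1 t 17.42 p [ 0.508  -0.0862  0.1997] F [ 0.   0.3 -2.4] w 0.581 g 91.6
lift2 t 18.7 p [ 0.5079 -0.0863  0.3691] F [-0.1  0.1 -2.8] w 0.577 g 91.6
over valve t 20.93 p [0.4967 0.2004 0.3404] F [ 0.1  1.2 -1.1] w 0.575 g 91.6
```

View pics/m5.png

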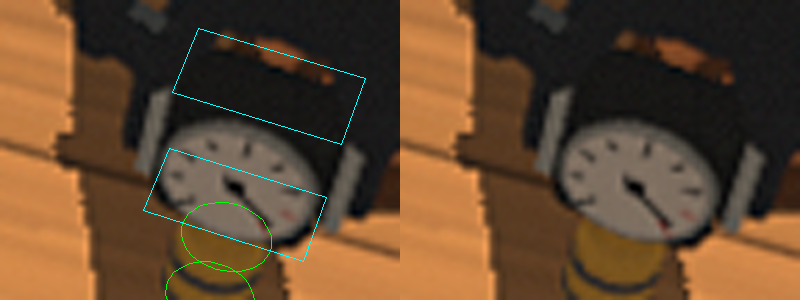

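The gauge is gripped upright with the dial facing the camera, and its chuck is near the predicted ring, within about 1 px. This crop cuts off the valve, so I'll compare the chuck and valve silhouettes numerically.

Run:
```python
from ov import *
def mask(k):
    h=cv2.cvtColor(cv2.imread(f"pics/scene{k}.png"),cv2.COLOR_BGR2HSV).astype(int)
    return h
for k in(4,7):
    h=mask(k)
    print(k)
    for v in range(236,290):
        print(v,"".join("#" if (19<=a[0]<=32 and a[1]>150 ) else "-" if a[2]<45 else "s" if a[1]<60 else "." for a in h[v,398:446]))
V=(.4965,.2003)
def bb(P): q=proj("scene",P); return q.min(0).round(1),q.max(0).round(1)
print("seat",bb(circ(*V,.172,.0165)),"chuck low",bb(circ(*V,.2134,.014)),"chuck up",bb(circ(*V,.2434,.014)),"pin tip",proj("scene",[*V,.196]))
```

```text
4
236 ................................................
237 ................................................
238 ................................................
239 ................................................
240 ................................................
241 ................................................
242 ................................................
243 ................................................
244 ................................................
245 ................................................
246 ................................................
247 ................................................
248 ................................................
249 ................................................
250 ................................................
251 ................................................
252 ................................................
253 ................................................
254 ................................................
255 ................................................
256 ..................................
[... 4130 characters left out ...]
s...................
281 .sssssssssssssssssssssssssssss..................
282 .sssssssssssssssssssssssssssss..................
283 ssssssssssssssssssssssssssssss..................
284 sssssssssssssssssssssssssssssss.................
285 sssssssssssssssssssssssssssssss.................
286 sssssssssssssssssssssssssssssss.................
287 sssssssssssssssssssssssssssssss.................
288 .ssssssssssssssssssssssssssssss.................
289 .sssssssssssssssssssssssssssss...............-..
seat (array([409.5, 259.2]), array([427.5, 273.5])) chuck low (array([414.4, 246.5]), array([430.3, 258.8])) chuck up (array([417.1, 235.8]), array([433.5, 248.2])) pin tip [[420.67895799 258.44538459]]
```

Run:
```python
from h import *
from ov import circ
im=cv2.imread("pics/scene7.png")[225:285,402:442]; S=10
a=cv2.resize(im,None,fx=S,fy=S,interpolation=cv2.INTER_CUBIC); a=cv2.convertScaleAbs(a,alpha=1.8); b=a.copy()
V=(.4967,.2003)
for P,c in((circ(*V,.2134,.014),(0,255,0)),(circ(*V,.2434,.014),(0,255,0)),(circ(*V,.172,.0165),(255,0,0)),(circ(*V,.196,.003),(255,255,0))):
    q=((proj("scene",P)-[402,225]+.5)*S-.5).round().astype(int); cv2.polylines(b,[q.reshape(-1,1,2)],True,c,1)
cv2.imwrite("pics/m6.png",np.hstack([a,b]))
```

```text
(no output)
```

View pics/m6.png

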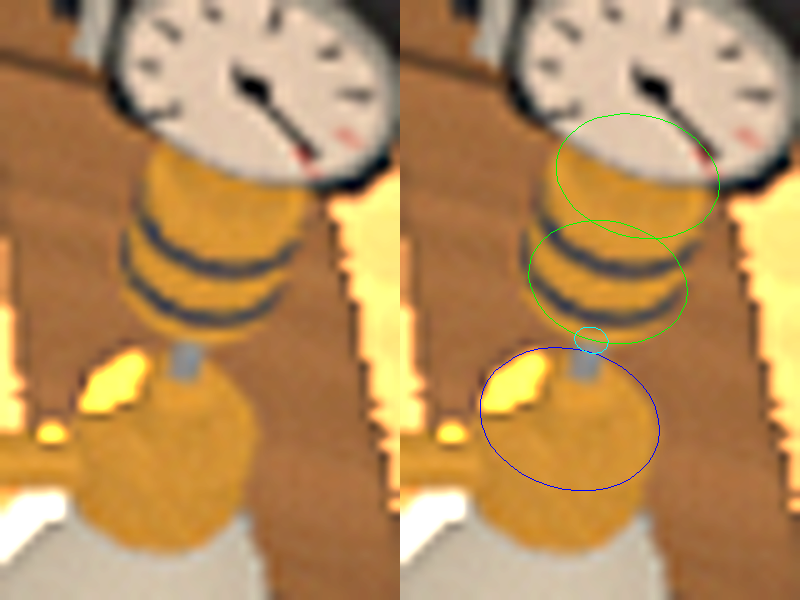

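The chuck and valve line up to within about 0.5 px sideways; the pin tip, at (186,360) in the left panel, is possibly 1 mm farther in x. Descending with force checks.

```bash
cat >> h.py <<'E'
def F(n=6):
    o=[]
    for _ in range(n): env.hold(.04); o.append(env.get_state()["ft_force"])
    return np.mean(o,0)
E
python3 - <<'E'
from h import *
V=[.4973,.2004]
env.servo_line([*V,.325],max_speed=.05); f0=F(); print("base",f0.round(2))
np.save("f0.npy",f0)
for z in(.319,.3155,.3135,.3115,.3095,.3075):
    env.servo_line([*V,z],max_speed=.03); f=F(4)-f0; s=env.get_state(); print(z,s["eef_pos"].round(4),f.round(2),"T",np.round(s["ft_torque"],2))
    if np.linalg.norm(f)>5: print("contact"); break
print(s["time"])
E
```

```text
base [-0.02 -0.14 -2.15]
0.319 [0.4973 0.2004 0.3191] [0.19 0.13 0.23] T [-0.    0.    0.02]
0.3155 [0.4973 0.2004 0.3156] [0.02 0.05 0.38] T [-0.02 -0.02  0.01]
0.3135 [0.4973 0.2004 0.3135] [-0.13  0.26  0.63] T [-0.   -0.04  0.  ]
0.3115 [0.4973 0.2005 0.3115] [0.28 0.32 0.33] T [ 0.13 -0.02 -0.03]
0.3095 [0.4971 0.2005 0.3093] [-0.17  1.16 -0.27] T [ 0.25  0.19 -0.02]
0.3075 [0.4972 0.2006 0.3074] [-0.75  1.63 -1.41] T [ 0.42  0.24 -0.01]
24.35
```

Run:
```python
from h import *
f0=np.load("f0.npy")
def rep(p):
    f=F(6)-f0; s=env.get_state(); print(np.round(p,4),s["eef_pos"].round(4),f.round(2),"T",np.round(s["ft_torque"],2)); return f
p=np.array([.4973,.2004,.3075]); rep(p)
for d in((0,.001),(0,.002),(-.001,.002)):
    q=p+[*d,0]; env.servo_line(q,max_speed=.02); rep(q)
print(env.get_state()["time"])
```

```text
[0.4973 0.2004 0.3075] [0.4972 0.2005 0.3074] [-0.66  1.53 -0.9 ] T [ 0.44  0.23 -0.01]
[0.4973 0.2014 0.3075] [0.4975 0.2011 0.3076] [-0.08  0.6  -0.12] T [-0.    0.09  0.02]
[0.4973 0.2024 0.3075] [0.4973 0.2024 0.3075] [0.18 0.05 0.07] T [ 0. -0.  0.]
[0.4963 0.2024 0.3075] [0.4963 0.2024 0.3075] [ 0.12 -0.   -0.06] T [ 0.   -0.01  0.  ]
26.1
```

The chuck is free over the spout. The contact direction puts the true centre near (0.4963, 0.2033), so I centre there and press.

Run:
```python
from h import *
f0=np.load("f0.npy"); V=[.4963,.2033]
for z in np.r_[.3075,.3065,.3055:.296:-.0008]:
    env.servo_line([*V,z],max_speed=.02); f=F(4)-f0; s=env.get_state()
    print(round(z,4),s["eef_pos"].round(4),f.round(2),"T",np.round(s["ft_torque"],2),round(s["gripper_width"],3))
    if f[2]>15 or np.hypot(*f[:2])>4: break
print(s["time"])
```

```text
0.3075 [0.4963 0.2033 0.3075] [ 0.55 -0.29  0.67] T [-0.   -0.02 -0.04] 0.576
0.3065 [0.4963 0.2033 0.3065] [0.49 0.26 0.28] T [ 0.05 -0.03 -0.03] 0.578
0.3055 [0.4963 0.2033 0.3055] [ 0.1  -0.08  0.07] T [ 0.   -0.07  0.01] 0.578
0.3047 [0.4964 0.2033 0.3052] [-1.9  -0.65  5.75] T [-0.22  0.34 -0.01] 0.579
0.3039 [0.4964 0.2033 0.3041] [-1.02 -0.7   6.84] T [-0.16  0.36 -0.01] 0.578
0.3031 [0.4964 0.2033 0.3034] [-1.36 -1.03  7.68] T [-0.22  0.43  0.02] 0.574
0.3023 [0.4965 0.2033 0.3027] [-1.97 -0.75  8.72] T [-0.24  0.51  0.03] 0.579
0.3015 [0.4965 0.2033 0.3021] [-2.03 -0.86  9.5 ] T [-0.34  0.57  0.  ] 0.577
0.3007 [0.4965 0.2033 0.3014] [-2.11 -1.34 10.08] T [-0.3   0.63  0.01] 0.581
0.2999 [0.4965 0.2033 0.3007] [-2.33 -0.53 10.44] T [-0.35  0.68  0.04] 0.579
0.2991 [0.4965 0.2033 0.3   ] [-2.61 -1.16 10.85] T [-0.37  0.73 -0.05] 0.581
0.2983 [0.4966 0.2033 0.2997] [-3.37 -1.39 14.05] T [-0.49  0.92  0.03] 0.579
0.2975 [0.4967 0.2032 0.2996] [-4.87 -2.22 18.17] T [-0.59  1.27 -0.02] 0.58
31.5167
```

The pin was met at TCP z 0.305 and the hard stop at 0.2997, which is the 5.5–6 mm of travel expected. The push is now 18 N. I'll ease the sideways load a little and check that it stays steady.

Run:
```python
from h import *
f0=np.load("f0.npy")
for p in([.4959,.2034,.2974],):
    env.servo_line(p,max_speed=.01)
    for _ in range(4):
        f=F(6)-f0; s=env.get_state(); print(s["eef_pos"].round(4),f.round(2),"T",np.round(s["ft_torque"],2),"tilt",s["tcp_rot"][:,2].round(4),s["grasp_force"],round(s["time"],1))
```

```text
[0.4966 0.2032 0.2996] [-3.88 -2.21 17.37] T [-0.63  1.07  0.04] tilt [ 0.0014  0.0014 -1.    ] 93.09119461105183 32.0
[0.4966 0.2032 0.2996] [-3.94 -2.36 17.86] T [-0.68  1.07 -0.01] tilt [ 0.0014  0.0014 -1.    ] 93.09197427837262 32.3
[0.4966 0.2032 0.2996] [-4.19 -2.36 17.72] T [-0.68  1.09 -0.02] tilt [ 0.0014  0.0014 -1.    ] 93.09141397529402 32.5
[0.4966 0.2032 0.2996] [-3.92 -2.32 17.65] T [-0.62  1.13  0.04] tilt [ 0.0014  0.0014 -1.    ] 93.09132703804153 32.8
```

Run:
```python
from h import *
f0=np.load("f0.npy")
env.servo_line([.4957,.2034,.2971],max_speed=.01); env.hold(.5)
f=F(10)-f0; s=env.get_state(); print(s["eef_pos"].round(4),f.round(2),s["time"])
if 16.5<f[2]<21.5: print(sign_off())
```

```text
[0.4965 0.2032 0.2996] [-4.4  -2.66 19.03] 33.9333
the job is handed in; nothing more can be done
None
```

I handed the job in at about 34 s: the red cap is in the rack pocket, and the gauge is held upright, pressed hard onto the valve seat with about 19 N. That it is fully home rests on the force and height readings, because I took no picture after pressing.

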